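Pack the last book and the tall candle into the prop crate

ROBOT

A 6-joint arm with a two-finger parallel gripper is mounted at the origin on the work surface. World frame = base frame: x ahead of the robot, y to its left, z up, the work surface at z = 0. Lengths are in mm, angles in rad, forces in N, time in s.
With the tool pointing down it reaches from about 300 to 775 mm from the base axis. Payload 14.6 kg.
Tool frame: the origin (TCP) lies on the mounting face of the last link; the fingertips stand 199 mm ahead of it and the grasp point (between the pads) lies 180 mm ahead of it; z points along the fingers, y is the line along which they close (so a half turn about z gives the same grasp; the last joint's range is limited). The gripper opens to 94 mm and grips with 3 to 60 N. Pads are 16 mm wide; open, the fingers measure 119 mm over their backs; the gripper's body (75 mm by 177 mm) begins 78 mm behind the grasp point.
Start: joints at [1.255, 0.3, 1.521, -0, 1.321, -0.067], TCP at [135.431, 533.057, 404.646] pointing down, gripper open.
Joint ranges: [-3.03, 3.03], [-0.79, 2.21], [0.23, 2.52], [-1.04, 4.18], [0, 3.07], [-2.55, 2.55]. Speed limits (rad/s): [2.22, 2.22, 2.57, 3.14, 3.14, 3.14].

INTERFACE

Orientations are given as [roll, pitch, yaw] about the fixed x, y, z axes, in that order (R = Rz(yaw) Ry(pitch) Rx(roll)).
In Python, from cell import manip gives the robot as it stands. The module is installed in compiled form; this text tells all that it offers.
- The arm moves only by the shell command python3 -m creep 'ROWS' [FORCE]. ROWS is a JSON object of lists of equal length, an entry for each row: "slide": the shift along the world's x, y, z in cm, a list of three; "turn": the turn about the world's z in rad; "claw": the opening, from 0 (shut) to 1 (fully open). A call has 1 to 8 rows; each row shifts and turns the commanded pose from where the row before left it; what a row does not reach is not made up. A row lasts 1/8 s, in which the tool goes at most 62.5 mm and 10.7 degrees, less where a joint would pass 70% of its speed; a pose out of reach is approached as far as the arm can. A call with a gripper value outside its range is refused whole. The fingers move at their own pace and stop on an object; FORCE is the grip in N (left out, the last holds). Time passes only in rows, so rows that do not move let the fingers close. It gives the time, the measured TCP pose, the force, the opening and the grip force at its end, in the units of the state.
- manip.read_state(): the state, without advancing time (a new reading comes with each control period).
- manip.camera(name): name is "side" or "top" or "wrist"; returns (picture, depth): 384x512x3 uint8, red, green, blue; 384x512 float32, mm along the optical axis (not along the pixel's ray), 0 where there is no reading.
- manip.calibration(name): a dict with "intrinsics" (3x3 intrinsics, pixels), "k1" (the pictures are not rectified: a ray, as slopes to the right and down, at radius r is drawn at 1 + k1 r^2 times it, then the intrinsics apply), "pose" (4x4, takes a point from camera to world coordinates). Camera axes: x right, y up, looking along -z (the intrinsics and any distortion apply to the point x, -y, -z); pixel columns grow to the right and rows downward; lengths in mm; the calibration is good to about 2 mm. A picture is of the moment at which its call begins: read the wrist's pose just before it. calibration takes no time and is no camera call; for the wrist camera it gives the pose at the moment of the call.
- manip.sign_off(): hands the job in; it is judged then, once.
Trained networks look in the newest picture that a camera, given by its name, has taken for a name from the list of things; names that differ only in an ending like _2 or _b are one class to them, and where a whole thing is asked for, a point or a joint stands for the part that bears it (a point fixed in the world has none). Each returns a list of dicts, best first, with "score" (0 to 1); they miss things now and then, are a little off and sometimes report something else, mostly with a low value. They report only what shows in the picture. A call takes as long as a camera call. They do not tell look-alikes from the thing itself.
- manip.cut_out(query, camera): "mask" (384x512 bool, what is visible of it) and "position" ([column, row] in pixels, amid what is visible of it).
The state is a dict: "clock": time; "joints": joint angles; "qd": joint speeds; "effort": joint torques, N m; "eef_pos": TCP position; "eef_rot": TCP orientation; "wrist_force": force on the tool from outside, world axes, zero at the start; "moment": the same for the moment, N m; "finger_gap": finger opening in mm; "finger_force": force on a finger pad.
Only numpy, scipy, OpenCV 4.12 (cv2) and the standard library are available. Lean on these libraries where they do the work, as an engineer would, in place of code of your own. Each camera call takes 0.05 s, during which the arm holds its last target. There are 200 camera calls.

TASK

We are striking the study set: pack the book that stands on the desk and the tall pillar candle into the plywood prop crate. The book that has slumped over the space left in the crate must end up standing straight in its row again, with the desk book upright between it and the black target unit and the tall candle upright in the free corner beside that unit, everything right down on the crate's floor. Leave the other things on the desk where they are.

Things in the scene. Friction and masses are not known exactly. Their poses are not given: they have to be found in the camera images.
- crate_in (a point): Centre of the inner floor of an open plywood crate that does not slide; axes the crate's, z up. Inside 122 (x) by 182.5 (y) by 110 mm deep, walls and floor 9 mm: floor 9, rim 119 mm above the desk. Row from the +y end wall: end book 36, slumped book 32, then the desk book 42, target unit 70 mm: 180 of 182.5 mm, so the row must be pushed together for the desk book to fit.
- book_mid (a point): Centre of the book to be packed, a dark hardback that stands upright on the desk: 112 mm wide (its x, spine at +x), 42 mm thick (its y), 180 mm tall (its z); about 0.3 to 0.6 kg. It is to stand with its thickness along the crate's y; which way the spine faces does not matter. Its edges are rounded by 2 mm. In the tight gap it may catch half-way and want rocking or pressing.
- candle_mid (a point): Centre of the tall pillar candle to be packed, an ivory upright cylinder of 64 mm diameter and 150 mm height (its z); about 0.2 to 0.45 kg. Its place is the free corner between the unit, the -y end wall, the -x side wall and the desk book, about 70 mm by 70 mm.
- slumped_book_mid (a point): Centre of the slumped book in the crate: 112 mm wide (its x), 32 thick (its y), 166 tall (its z). At the start its top leans about 20 degrees to the crate's -y, resting on the unit's top edge and hanging 25 mm over the unit; its foot is on the floor a few mm from the end book. Loose; tips upright with under 1 N at its top, slides with a few N.
- end_book_mid (a point): Centre of the green-grey book that stands upright in the crate next to its +y end wall, a few mm off the wall: 112 mm wide (its x), 36 mm thick (its y), 172 mm tall (its z). Loose.
- unit_mid (a point): Centre of the black target unit in the crate: a plain black case with a round lens on its +x face, 52 mm (its x) by 70 mm (its y) by 90 mm tall (its z), standing within 2 mm of the crate's +x side wall and -y end wall. Loose, about 0.4 kg.
- short_candle_mid (a point): Centre of a short pillar candle on the desk, 72 mm diameter, 80 mm tall; not to be packed or moved.
- ledger_mid (a point): Centre of a tan ledger lying flat on the desk, 150 x 215 mm and 44 mm thick; not to be packed or moved.
- spare_unit_mid (a point): Centre of a second black target unit standing on the desk, 52 x 70 mm and 90 mm tall; not to be packed or moved.
Not all that is in view belongs to the job. What is shaped like the part that bears unit_mid but blue or purple is not meant.

How it is judged (in metres and radians):
At the end, for the whole second after the job is handed in: In the crate, standing on its floor (within 4 mm), upright (within 0.06 rad), at rest: end book, slumped book, desk book, target unit in that order along the row, the tall candle in the corner beside the unit (desk book and candle within 10 mm of their places). All released (z of book_mid in the frame of crate_in between 0.086 and 0.094 m and y of book_mid in the frame of crate_in between -0.01 and 0.012 m and x of book_mid in the frame of crate_in between -0.01 and 0.01 m and angle between each of book_mid, candle_mid, slumped_book_mid, end_book_mid, unit_mid's own z axis and vertical below 0.06 rad and z of candle_mid in the frame of crate_in between 0.071 and 0.079 m and y of candle_mid in the frame of crate_in between -0.066 and -0.046 m and x of candle_mid in the frame of crate_in between -0.036 and -0.014 m and z of slumped_book_mid in the frame of crate_in between 0.079 and 0.087 m and y of slumped_book_mid in the frame of crate_in between 0.028 and 0.049 m and z of end_book_mid in the frame of crate_in below 0.09 m and z of unit_mid in the frame of crate_in below 0.049 m and linear speed of each of book, candle, slumped_book below 0.01 m/s); the robot touches nothing.
It fails at once if a bystander on the desk (short candle, ledger or spare unit) is moved by more than 20 mm (distance of any of short_candle_mid, ledger_mid, spare_unit_mid from where it was at the start of the episode above 0.02 m).
It also fails if it takes over 67 s, if anything falls off the work surface, if the arm or the gripper's body presses on something with over 40 N, if the wrist force passes 120 N, or if a joint passes its speed limit or range.

## Working session

There is one attempt and no reset: what is moved stays moved. The work goes in short steps, Python scripts to look and compute and a shell command to move; the robot and the scene stay as the last step left them, time stands still between calls to the robot, and variables do not carry over. Pictures are saved under pics/ and viewed, at most 10 in all, crops included, and the job is handed in when it is done.

```bash
mkdir -p pics; cat > h.py <<'E'
import numpy as np, cv2
from cell import manip
def cloud(cam,d,c=None):
    c=c or manip.calibration(cam);K=np.array(c["intrinsics"]);k=c["k1"];P=np.array(c["pose"])
    v,u=np.mgrid[:d.shape[0],:d.shape[1]].astype(float)
    pts=np.stack([u.ravel(),v.ravel()],1)[:,None]
    n=cv2.undistortPoints(pts,K,np.array([k,0,0,0.]))[:,0]
    z=d.ravel(); X=np.stack([n[:,0]*z,-n[:,1]*z,-z,np.ones_like(z)])
    W=(P@X)[:3].T.reshape(*d.shape,3); W[d<=0]=np.nan
    return W
def save(im,n): cv2.imwrite("pics/"+n,im[:,:,::-1])
E
python3 - <<'E'
from h import *
s=manip.read_state();print(s)
a=[]
for c in("top","side"):
    im,d=manip.camera(c);W=cloud(c,d);np.savez(c+".npz",im=im,W=W);a.append(im)
    cal=manip.calibration(c);print(c,np.round(cal["pose"],2).tolist())
    for q in "crate_in book_mid candle_mid slumped_book_mid end_book_mid unit_mid short_candle_mid ledger_mid spare_unit_mid".split():
        for r in manip.cut_out(q,c)[:2]:
            m=r["mask"];w=W[m];w=w[~np.isnan(w[:,0])]
            print(c,q,round(r["score"],2),np.round(r["position"]),np.round(np.median(w,0)) if len(w) else None,np.round(np.percentile(w,[3,97],axis=0)).tolist() if len(w) else None)
save(a[0],"top.png");save(a[1],"side.png")
E
```

```text
{'clock': 0.0, 'joints': array([ 1.25537658e+00,  3.00474847e-01,  1.52158544e+00,  1.55241539e-05,
        1.32068502e+00, -6.66019543e-02]), 'qd': array([-1.76396585e-03,  3.94491446e-05,  3.03692078e-04,  1.42746543e-04,
        4.61079015e-04, -3.83857329e-04]), 'effort': array([ 2.63911184e-03, -5.31801188e+01, -3.52747965e+01,  7.09198276e-02,
        2.42471328e-02, -9.14376483e-05]), 'eef_pos': array([135.43501789, 533.0312559 , 404.08229349]), 'eef_rot': array([-3.14044355e+00, -9.17160005e-05,  2.89277096e+00]), 'wrist_force': array([ 0.14610996, -0.19929012,  0.16810938]), 'moment': array([-0.01860948,  0.01586538,  0.0105757 ]), 'finger_force': 0.0, 'finger_gap': 93.87756671806578}
top [[0.03, 0.99, -0.15, 426.62], [-1.0, 0.03, 0.03, 62.29], [0.03, 0.15, 0.99, 1085.38], [0.0, 0.0, 0.0, 1.0]]
top crate_in 0.89 [232. 200.] [560.  96.  95.] [[483.0, 35.0, -0.0], [656.0, 237.0, 121.0]]
top book_mid 0.72 [310. 191.] [ 575. -112.  174.] [[526.0, -143.0, 14.0], [632.0, -91.0, 180.0]]
top book_mid 0.51 [284. 142.] [739. -52.  78.] [[713.0, -84.0, 15.0], [776.0, -22.0, 82.0]]
top 
[... 1646 characters left out ...]
, 230.0, 181.0]]
side unit_mid 0.77 [196. 238.] [393.   4.  72.] [[361.0, -18.0, 7.0], [433.0, 43.0, 91.0]]
side unit_mid 0.71 [279. 147.] [737. 225.  67.] [[716.0, 208.0, 8.0], [779.0, 273.0, 92.0]]
side short_candle_mid 0.85 [338. 212.] [736. -77.  73.] [[713.0, -95.0, 9.0], [775.0, -34.0, 82.0]]
side short_candle_mid 0.71 [402. 295.] [ 698. -336.   72.] [[688.0, -363.0, 3.0], [743.0, -297.0, 93.0]]
side ledger_mid 0.83 [175. 143.] [482. 417.  43.] [[419.0, 309.0, 3.0], [563.0, 522.0, 46.0]]
side ledger_mid 0.46 [400. 293.] [ 698. -336.   73.] [[688.0, -363.0, 3.0], [742.0, -296.0, 93.0]]
side spare_unit_mid 0.91 [400. 292.] [ 697. -336.   75.] [[688.0, -363.0, 8.0], [740.0, -298.0, 93.0]]
```

```bash
python3 - <<'E'
import numpy as np,cv2
t=np.load("top.npz");W=t["W"];im=t["im"];s=np.load("side.npz")
a=cv2.resize(im[100:290,80:420],(680,380));cv2.imwrite("pics/top2.png",a[:,:,::-1])
cv2.imwrite("pics/side2.png",cv2.resize(s["im"][90:370,130:450],(640,560))[:,:,::-1])
def rect(lo,hi,box,n):
    P=np.concatenate([t["W"].reshape(-1,3),s["W"].reshape(-1,3)])
    m=(P[:,2]>lo)&(P[:,2]<hi)&(P[:,0]>box[0])&(P[:,0]<box[1])&(P[:,1]>box[2])&(P[:,1]<box[3])
    q=P[m];r=cv2.minAreaRect(q[:,:2].astype(np.float32));print(n,m.sum(),np.round(r[0],1),np.round(r[1],1),round(r[2],1))
rect(174,190,(500,660,-180,-60),"book top")
rect(144,158,(470,590,-340,-230),"candle top")
rect(112,124,(450,690,0,260),"crate rim")
rect(170,190,(470,640,165,260),"endbook top")
rect(95,104,(580,670,30,120),"unit top")
E
```

```text
book top 1418 [ 579.3 -122.9] [ 47.2 112.1] 78.6
candle top 1245 [ 533.4 -286.6] [68.2 63. ] 86.1
crate rim 1658 [571.  141.7] [145. 206.] 16.8
endbook top 1110 [550.6 207.2] [115.7  41.2] 16.6
unit top 614 [615.5  87.1] [92.2 77.2] 14.9
```

View pics/top2.png

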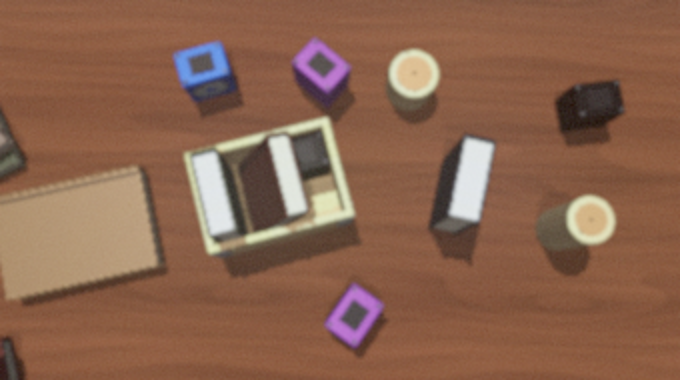

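View pics/side2.png

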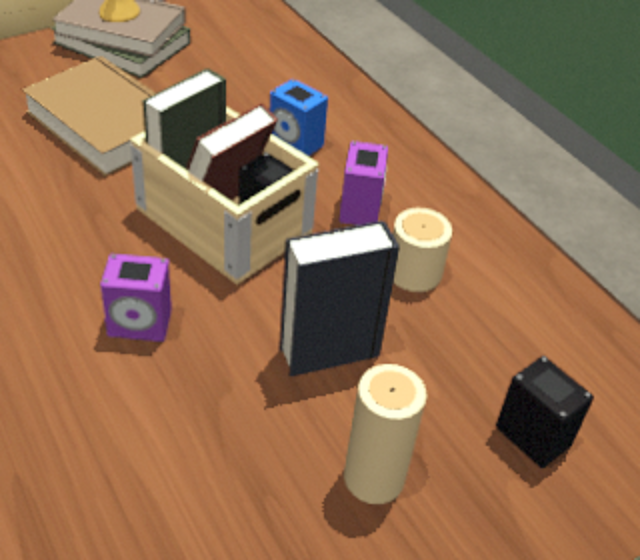

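The black units are at top2 px (309,152) in the crate and (590,103) spare. The blue and purple ones are decoys. The target candle is at (590,220), and the short one at (414,75). The desk book is at (468,180) and the slumped book at (280,180). In the side crop the tall candle is at (385,430) and the dark desk book at (340,300). These are unambiguous, so I'm moving now.

```bash
python3 -m creep '{"slide":[[4,-4.1,0.5],[4,-4.1,0],[4,-4.1,0],[4,-4.1,0],[4,-4.1,0],[4,-4.1,0],[4,-4.1,0],[4,-4.1,0]],"turn":[-0.128,-0.128,-0.128,-0.128,-0.128,-0.128,-0.128,-0.132],"claw":[0,0,0,0,0,0,0,0]}' 20
python3 -m creep '{"slide":[[4,-4.2,0],[4,-4.2,0],[3,-3.2,0],[1,-1,0],[0,0,0]],"turn":[0,0,0,0,0],"claw":[0,0,0,0,0]}'
```

```text
clock: 2.0
eef_pos: [456.5, 203.5, 409.9]
eef_rot: [3.141, -0.0, 1.86]
wrist_force: [0.3, 0.8, -0.2]
finger_gap: 17.3
finger_force: 0.0
clock: 2.62
eef_pos: [575.4, 79.1, 409.3]
eef_rot: [-3.141, -0.0, 1.864]
wrist_force: [-0.4, 0.2, -0.1]
finger_gap: 0.0
finger_force: 0.0
```

```bash
python3 - <<'E'
from h import *
c=manip.calibration("wrist");im,d=manip.camera("wrist");W=cloud("wrist",d,c);np.savez("w1.npz",im=im,W=W)
save(im,"w1.png");print(np.round(c["pose"],2).tolist())
C=np.array([571,141.7]);a=0.293;R=np.array([[np.cos(a),np.sin(a)],[-np.sin(a),np.cos(a)]])
L=W.copy();L[...,:2]=(W[...,:2]-C)@R.T
m=(W[...,2]>112)&(W[...,2]<124)&(abs(L[...,0])<90)&(abs(L[...,1])<115)
q=L[m];print(m.sum(),np.round(np.percentile(q,[1,50,99],axis=0)))
for n,k,lo,hi in(("xw-",0,-80,-55),("xw+",0,55,80),("yw-",1,-110,-80),("yw+",1,80,110)):
    s=q[(q[:,k]>lo)&(q[:,k]<hi)&(abs(q[:,1-k])<50)]
    if len(s)>10: print(n,len(s),np.round(np.percentile(s[:,k],[3,50,97]),1), np.polyfit(s[:,1-k],s[:,k],1))
E
```

```text
[[0.96, -0.28, -0.07, 556.2], [0.29, 0.93, 0.23, 143.69], [0.0, -0.24, 0.97, 388.23], [0.0, 0.0, 0.0, 1.0]]
4362 [[-68. -99. 112.]
 [-14.   6. 118.]
 [ 72.  95. 124.]]
xw- 901 [-68.  -63.7 -59.2] [ 2.00311143e-02 -6.37200814e+01]
xw+ 669 [62.6 67.  71.9] [-3.02222148e-02  6.76406573e+01]
yw- 506 [-99.3 -94.4 -90.5] [ 4.61042284e-03 -9.45341341e+01]
```

View pics/w1.png

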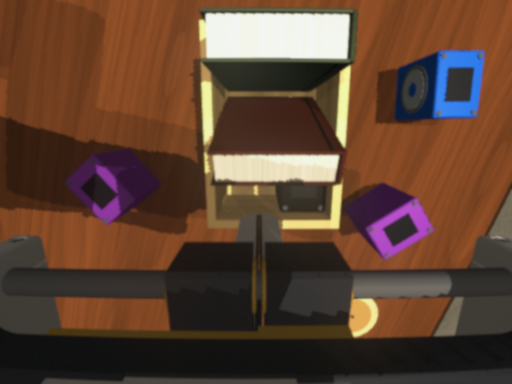

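The wrist view shows the slumped book's top at (275,165), the unit at (302,195), and the fingers over the free corner. The crate fit is confirmed to about 2 mm, so I'll descend and push.

```bash
python3 -m creep '{"slide":[[0,0,-4],[0,0,-4],[0,0,-3],[0,0,-1.5],[-0.29,0.96,0],[-0.58,1.9,0],[-0.58,1.9,0],[0,0,0]],"turn":[0,0,0,0,0,0,0,0],"claw":[0,0,0,0,0,0,0,0]}'
```

```text
clock: 3.68
eef_pos: [560.4, 128.4, 285.3]
eef_rot: [3.141, 0.0, 1.867]
wrist_force: [-1.1, 0.0, 0.8]
finger_gap: 0.6
finger_force: 0.0
```

```bash
python3 -m creep '{"slide":[[-0.29,0.96,0],[-0.17,0.57,0],[-0.12,0.38,0],[0,0,0]],"turn":[0,0,0,0],"claw":[0,0,0,0]}'; python3 -m creep '{"slide":[[-0.09,0.29,0],[-0.06,0.19,0],[0,0,0]],"turn":[0,0,0],"claw":[0,0,0]}'
```

```text
clock: 4.18
eef_pos: [555.1, 145.8, 284.6]
eef_rot: [-3.141, 0.0, 1.865]
wrist_force: [0.8, -0.9, -0.3]
finger_gap: 0.4
finger_force: 0.4
clock: 4.55
eef_pos: [553.6, 150.6, 284.5]
eef_rot: [-3.141, -0.0, 1.865]
wrist_force: [0.5, -1.2, -1.5]
finger_gap: 0.2
finger_force: 0.6
```

```bash
python3 -m creep '{"slide":[[-0.06,0.19,0],[0,0,0]],"turn":[0,0],"claw":[0,0]}'; python3 -m creep '{"slide":[[-0.06,0.19,0],[0,0,0]],"turn":[0,0],"claw":[0,0]}';python3 -m creep '{"slide":[[-0.06,0.19,0],[0,0,0]],"turn":[0,0],"claw":[0,0]}'
```

```text
clock: 4.8
eef_pos: [553.3, 151.4, 284.5]
eef_rot: [-3.141, 0.003, 1.864]
wrist_force: [4.4, -13.1, -1.6]
finger_gap: 0.6
finger_force: 6.3
clock: 5.05
eef_pos: [553.1, 152.1, 284.5]
eef_rot: [-3.141, 0.005, 1.864]
wrist_force: [6.9, -23.9, -2.9]
finger_gap: 0.5
finger_force: 12.5
clock: 5.3
eef_pos: [552.9, 152.8, 284.5]
eef_rot: [-3.142, 0.008, 1.864]
wrist_force: [11.1, -36.7, -3.4]
finger_gap: 0.4
finger_force: 18.7
```

```bash
python3 -m creep '{"slide":[[0.3,-1,0],[0.4,-1.3,0],[0,0,4],[0,0,5],[0,0,4],[0.2,-4,0],[0.2,-5,0],[0.2,-5,0]],"turn":[0,0,0,0,0,0.12,0.18,0.18],"claw":[0,0,0,0,0,0.5,0.9,0.9]}'
python3 -m creep '{"slide":[[0.2,-5,0],[0.4,-5,0],[0.6,-1.5,0],[0,0,0]],"turn":[0.18,0.18,0.18,0.059],"claw":[0.9,0.9,0.9,0.9]}'
python3 - <<'E'
from h import *
print(manip.read_state()["eef_pos"])
c=manip.calibration("wrist");im,d=manip.camera("wrist");W=cloud("wrist",d,c);save(im,"w2.png")
P=W.reshape(-1,3);m=(P[:,2]>172)&(P[:,2]<190)&(abs(P[:,0]-579)<75)&(abs(P[:,1]+123)<50)
print("wrist book",m.sum(),cv2.minAreaRect(P[m][:,:2].astype(np.float32)),np.median(P[m],0))
im,d=manip.camera("top");W=cloud("top",d);P=W.reshape(-1,3);np.savez("t2.npz",im=im,W=W)
cr=cv2.resize(im[140:250,150:330],(720,440));cv2.imwrite("pics/t2.png",cr[:,:,::-1])
C=np.array([572,142]);a=0.293;R=np.array([[np.cos(a),np.sin(a)],[-np.sin(a),np.cos(a)]])
L=(P[:,:2]-C)@R.T
for z in(160,168,172,178):
    m=(P[:,2]>z)&(P[:,2]<z+6)&(abs(L[:,0])<50)&(abs(L[:,1])<100);q=L[m]
    print(z,m.sum(),np.histogram(q[:,1],np.arange(-20,101,8))[0] if m.sum() else"")
E
```

```text
clock: 6.3
eef_pos: [564.7, -8.2, 414.8]
eef_rot: [3.141, -0.0, 2.352]
wrist_force: [0.9, 0.0, -0.6]
finger_gap: 27.1
finger_force: 0.0
clock: 6.8
eef_pos: [576.9, -123.3, 414.4]
eef_rot: [3.141, -0.0, 2.946]
wrist_force: [-0.3, 0.6, -0.7]
finger_gap: 67.0
finger_force: 0.0
[ 576.90708475 -123.28702318  414.39449268]
wrist book 6063 ((579.0593872070312, -122.66905975341797), (42.32701110839844, 109.04386901855469), 78.66793823242188) [ 576.65821843 -122.45995358  176.14126212]
160 11 [ 0  0  0  0  0 11  0  0  0  0  0  0  0  0  0]
168 436 [  0   0   0   0   0  73 116 116 112   9   4   2   3   1   0]
172 512 [ 0  0  0  0  0 57 33 29 50 55 82 95 88 23  0]
178 231 [ 0  0  0  0  0  0  0  0  1 67 41 29 33 60  0]
```

View pics/t2.png

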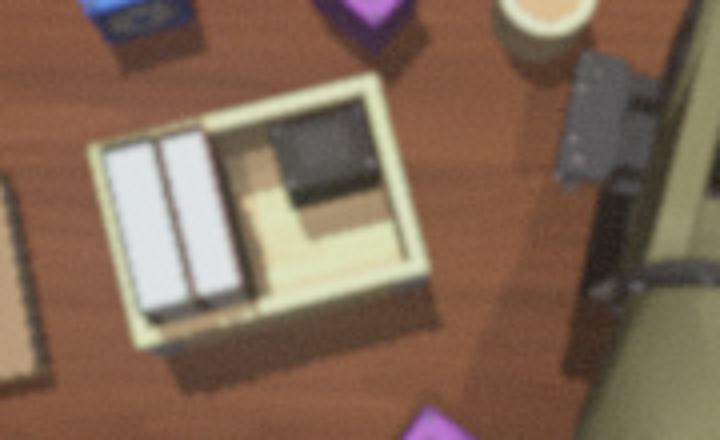

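Slumped book and end book now stand upright together at the +y end (top crop px (205,215) and (148,225)). Unit is at (325,150) and the slot is open. Now gripping the desk book near its top.

```bash
python3 -m creep '{"slide":[[0.2,0.05,-2.5],[0,0,-2],[0,0,-1],[0,0,0],[0,0,0],[0,0,0],[0,0,0],[0,0,0]],"turn":[0,0,0,0,0,0,0,0],"claw":[0.9,0.9,0.9,0.4,0.3,0.3,0.3,0.3]}' 45
```

```text
clock: 7.9
eef_pos: [578.8, -121.3, 359.9]
eef_rot: [-3.141, 0.0, 2.944]
wrist_force: [0.8, -0.0, 1.5]
finger_gap: 41.4
finger_force: 45.0
```

```bash
python3 -m creep '{"slide":[[0,0,3],[0,0,3],[0,0,4],[0,0,4],[0,0,0]],"turn":[0,0,0,0.1,0.1],"claw":[0.3,0.3,0.3,0.3,0.3]}' 45
```

```text
clock: 8.52
eef_pos: [578.6, -121.2, 502.6]
eef_rot: [-3.14, 0.004, -3.136]
wrist_force: [0.4, -0.0, -5.0]
finger_gap: 41.6
finger_force: 45.0
```

```bash
python3 -m creep '{"slide":[[0,3,0],[0,5,0],[0,5,0],[-0.1,5,0],[-0.1,4.5,0],[-0.2,2.5,0],[0,0.55,0],[0,0,0]],"turn":[0.05,0.05,0.05,0.05,0.05,0.041,0,0],"claw":[0.3,0.3,0.3,0.3,0.3,0.3,0.3,0.3]}' 45
python3 - <<'E'
from h import *
s=manip.read_state();print(s["eef_pos"],s["eef_rot"],s["wrist_force"])
im,d=manip.camera("side");save(cv2.resize(im[60:260,150:350],(600,600)),"s3.png")
c=manip.calibration("wrist");im,d=manip.camera("wrist");save(im,"w3.png")
E
```

```text
clock: 9.52
eef_pos: [575.0, 134.0, 499.3]
eef_rot: [-3.141, -0.001, -2.849]
wrist_force: [0.9, -0.3, -4.1]
finger_gap: 41.5
finger_force: 45.0
[574.95085331 133.95456446 499.26242689] [-3.14149849e+00 -7.67873613e-04 -2.84906652e+00] [ 0.901647   -0.32209377 -4.14114633]
```

View pics/s3.png

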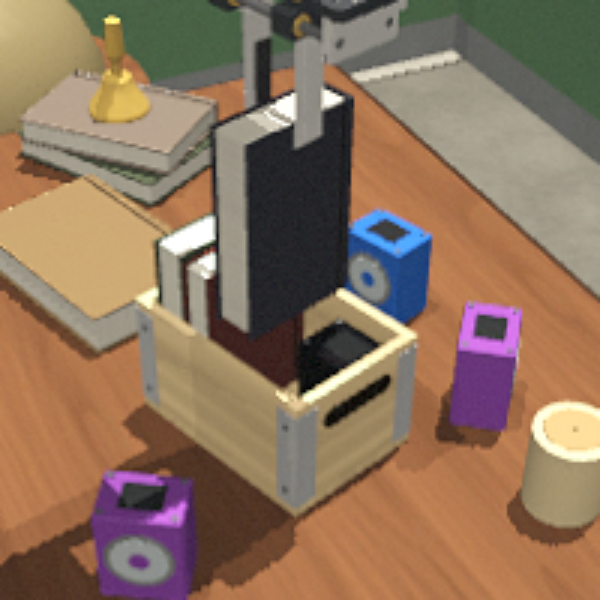

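The desk book hangs upright over the slot (s3 px (280,210)), against the maroon book's row and clear of the unit at (345,350). Next I lower it beside the slumped book and feel for contact.

```bash
python3 -m creep '{"slide":[[0,0,-1.5],[0,0,-1.2],[0,0,0],[-0.14,0.48,0],[-0.06,0.19,0],[0,0,0]],"turn":[0,0,0,0,0,0],"claw":[0.3,0.3,0.3,0.3,0.3,0.3]}'
python3 -m creep '{"slide":[[-0.06,0.19,0],[0,0,0]],"turn":[0,0],"claw":[0.3,0.3]}'
python3 -m creep '{"slide":[[-0.03,0.1,0],[0,0,0]],"turn":[0,0],"claw":[0.3,0.3]}'
```

```text
clock: 10.38
eef_pos: [572.7, 141.2, 473.0]
eef_rot: [-3.142, 0.001, -2.848]
wrist_force: [-0.7, -0.1, -4.0]
finger_gap: 41.7
finger_force: 45.0
clock: 10.62
eef_pos: [572.2, 142.9, 472.8]
eef_rot: [-3.141, 0.0, -2.848]
wrist_force: [0.8, -0.8, -3.5]
finger_gap: 41.9
finger_force: 45.0
clock: 10.88
eef_pos: [571.9, 143.9, 472.7]
eef_rot: [-3.142, 0.0, -2.848]
wrist_force: [-0.2, -1.6, -3.9]
finger_gap: 41.5
finger_force: 45.0
```

```bash
python3 -m creep '{"slide":[[-0.03,0.1,0],[0,0,0]],"turn":[0,0],"claw":[0.3,0.3]}'
python3 -m creep '{"slide":[[-0.03,0.1,0],[0,0,0]],"turn":[0,0],"claw":[0.3,0.3]}'
```

```text
clock: 11.12
eef_pos: [571.6, 144.9, 472.6]
eef_rot: [3.142, -0.0, -2.848]
wrist_force: [-0.0, -1.1, -3.3]
finger_gap: 41.8
finger_force: 45.0
clock: 11.38
eef_pos: [571.3, 145.9, 472.7]
eef_rot: [-3.141, 0.0, -2.848]
wrist_force: [0.9, -1.5, -3.2]
finger_gap: 41.6
finger_force: 45.0
```

```bash
python3 -m creep '{"slide":[[0.05,-0.17,0],[0,0,-0.8],[0,0,-0.8],[0,0,0]],"turn":[0,0,0,0],"claw":[0.3,0.3,0.3,0.3]}'
python3 -m creep '{"slide":[[0,0,-0.5],[0,0,0]],"turn":[0,0],"claw":[0.3,0.3]}'
```

```text
clock: 11.88
eef_pos: [571.5, 144.2, 458.5]
eef_rot: [-3.141, 0.003, -2.848]
wrist_force: [-3.8, -1.7, 12.1]
finger_gap: 41.5
finger_force: 45.0
clock: 12.12
eef_pos: [571.0, 144.5, 457.8]
eef_rot: [3.142, 0.01, -2.848]
wrist_force: [-10.3, 2.2, 40.5]
finger_gap: 41.5
finger_force: 45.1
```

```bash
python3 -m creep '{"slide":[[0,0,0.8],[0,0,0.4],[0,0,0]],"turn":[0,0,0],"claw":[0.3,0.3,0.3]}'
python3 - <<'E'
from h import *
C=np.array([572,142]);a=0.293;R=np.array([[np.cos(a),np.sin(a)],[-np.sin(a),np.cos(a)]])
s=manip.read_state();t=(s["eef_pos"][:2]-C)@R.T;print("tool",t,s["eef_pos"][2])
im,d=manip.camera("top");W=cloud("top",d);L=W.copy();L[...,:2]=(W[...,:2]-C)@R.T
np.savez("t4.npz",im=im,W=W)
old=np.load("t2.npz")["W"];O=old.copy();O[...,:2]=(old[...,:2]-C)@R.T
def ed(L,zl,zh,xr,yr,n):
    m=(L[...,2]>zl)&(L[...,2]<zh)&(L[...,0]>xr[0])&(L[...,0]<xr[1])&(L[...,1]>yr[0])&(L[...,1]<yr[1]);q=L[m]
    print(n,m.sum(),np.round(np.percentile(q,[2,50,98],axis=0),1).tolist() if m.sum() else "")
ed(O,93,104,(5,60),(-92,0),"unit old top");ed(O,168,184,(-50,50),(10,58),"slump top old");ed(L,168,184,(-50,50),(10,58),"slump top now")
ed(O,113,124,(-50,50),(-110,-85),"-y rim");ed(O,113,124,(-50,50),(85,110),"+y rim");ed(O,168,184,(-50,50),(56,100),"end top");ed(L,168,188,(-50,50),(56,100),"end now")
ed(L,93,104,(5,60),(-92,0),"unit now")
im,d=manip.camera("side");save(cv2.resize(im[90:290,150:350],(600,600)),"s4.png")
E
```

```text
clock: 12.5
eef_pos: [571.9, 144.1, 463.1]
eef_rot: [-3.142, -0.001, -2.848]
wrist_force: [0.3, -0.8, -3.2]
finger_gap: 41.3
finger_force: 45.0
tool [0.56105962 2.06410321] 463.0734335401308
unit old top 451 [[9.7, -86.1, 94.2], [34.0, -51.8, 97.8], [58.9, -18.7, 101.5]]
slump top old 560 [[-48.1, 21.7, 168.8], [-0.2, 40.1, 171.8], [47.8, 57.0, 181.5]]
slump top now 29 [[-2.6, 33.4, 168.9], [1.0, 40.2, 171.1], [8.9, 56.3, 177.0]]
-y rim 123 [[-47.9, -97.4, 114.2], [-0.2, -93.0, 118.0], [48.1, -88.9, 120.9]]
+y rim 69 [[-48.7, 98.1, 115.2], [0.1, 100.5, 117.9], [47.5, 102.6, 121.7]]
end top 509 [[-48.0, 56.8, 174.1], [-0.6, 72.9, 177.3], [47.3, 88.4, 181.7]]
end now 95 [[-0.9, 60.4, 173.5], [34.5, 80.0, 177.5], [48.5, 90.8, 180.8]]
unit now 68 [[9.2, -85.6, 93.4], [15.0, -66.7, 97.7], [24.8, -20.5, 101.3]]
```

View pics/s4.png

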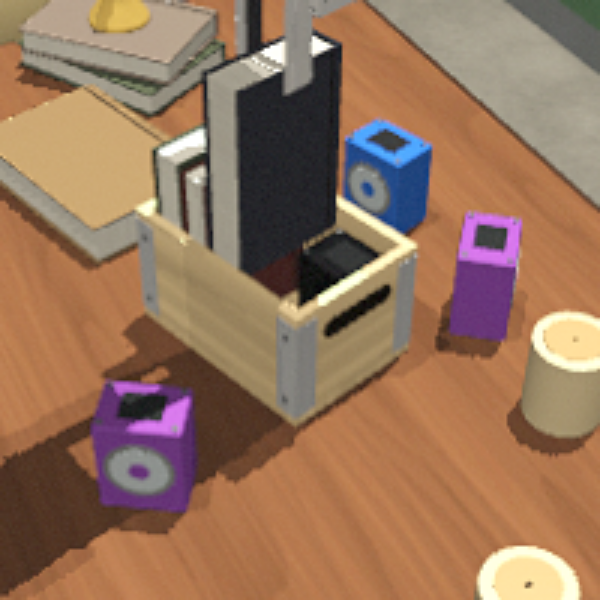

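The book is upright, with the unit at (345,265). The rim fit puts the crate centre about 2.5 mm further +y than I assumed, so I shift +y and retry.

```bash
python3 -m creep '{"slide":[[-0.07,0.24,0],[0,0,-0.4],[0,0,-0.4],[0,0,0]],"turn":[0,0,0,0],"claw":[0.3,0.3,0.3,0.3]}'
python3 -m creep '{"slide":[[0,0,-0.4],[0,0,0]],"turn":[0,0],"claw":[0.3,0.3]}'
```

```text
clock: 13.1
eef_pos: [571.2, 146.4, 455.2]
eef_rot: [-3.141, -0.0, -2.849]
wrist_force: [3.1, -4.3, -5.8]
finger_gap: 41.7
finger_force: 45.0
clock: 13.35
eef_pos: [571.2, 146.4, 451.6]
eef_rot: [-3.141, 0.0, -2.849]
wrist_force: [2.4, -5.1, -2.3]
finger_gap: 41.9
finger_force: 45.1
```

It's in the slot; continuing down.

```bash
python3 -m creep '{"slide":[[0,0,-0.8],[0,0,-0.8],[0,0,0]],"turn":[0,0,0],"claw":[0.3,0.3,0.3]}'
python3 -m creep '{"slide":[[0,0,-0.8],[0,0,-0.8],[0,0,0]],"turn":[0,0,0],"claw":[0.3,0.3,0.3]}'
```

```text
clock: 13.72
eef_pos: [571.3, 146.2, 435.2]
eef_rot: [-3.14, -0.0, -2.849]
wrist_force: [3.1, -6.9, -5.7]
finger_gap: 41.4
finger_force: 45.1
clock: 14.1
eef_pos: [571.3, 146.1, 419.2]
eef_rot: [-3.14, -0.0, -2.849]
wrist_force: [2.9, -6.0, -7.1]
finger_gap: 41.5
finger_force: 45.1
```

```bash
python3 -m creep '{"slide":[[0,0,-1],[0,0,-1],[0,0,0]],"turn":[0,0,0],"claw":[0.3,0.3,0.3]}'
python3 -m creep '{"slide":[[0,0,-1],[0,0,-0.6],[0,0,-0.4],[0,0,0]],"turn":[0,0,0,0],"claw":[0.3,0.3,0.3,0.3]}'
```

```text
clock: 14.48
eef_pos: [571.2, 146.3, 398.6]
eef_rot: [-3.141, -0.002, -2.849]
wrist_force: [2.8, -4.5, -6.2]
finger_gap: 41.9
finger_force: 45.0
clock: 14.98
eef_pos: [571.3, 146.2, 379.2]
eef_rot: [-3.141, -0.0, -2.849]
wrist_force: [3.9, -6.5, -5.2]
finger_gap: 41.4
finger_force: 45.0
```

```bash
python3 -m creep '{"slide":[[0,0,-0.3],[0,0,0],[0,0,0],[0,0,0],[0,0,2],[0,0,3],[0,0,0]],"turn":[0,0,0,0,0,0,0],"claw":[0.3,0.55,0.6,0.6,0.6,0,0]}'
python3 -m creep '{"slide":[[0,0,0],[0,0,0],[0,0,0],[0,0,0]],"turn":[0,0,0,0],"claw":[0,0,0,0]}'
```

```text
clock: 15.85
eef_pos: [571.1, 146.7, 428.9]
eef_rot: [-3.142, 0.004, -2.848]
wrist_force: [0.3, 0.2, 0.0]
finger_gap: 39.6
finger_force: 0.0
clock: 16.35
eef_pos: [571.2, 146.6, 426.3]
eef_rot: [3.142, -0.0, -2.848]
wrist_force: [0.0, -0.1, -0.6]
finger_gap: 1.5
finger_force: 0.0
```

```bash
python3 -m creep '{"slide":[[0,0,-2],[0,0,-1],[0,0,0]],"turn":[0,0,0],"claw":[0,0,0]}'
python3 -m creep '{"slide":[[0,0,-0.4],[0,0,0]],"turn":[0,0],"claw":[0,0]}'
python3 -m creep '{"slide":[[0,0,-0.4],[0,0,0]],"turn":[0,0],"claw":[0,0]}'
```

```text
clock: 16.73
eef_pos: [571.2, 146.6, 396.1]
eef_rot: [3.141, -0.001, -2.848]
wrist_force: [-0.4, 0.8, 0.7]
finger_gap: 0.7
finger_force: 0.0
clock: 16.98
eef_pos: [571.1, 146.6, 392.8]
eef_rot: [-3.142, 0.0, -2.848]
wrist_force: [-0.2, -0.1, -0.4]
finger_gap: 0.1
finger_force: 0.0
clock: 17.23
eef_pos: [571.1, 146.5, 388.7]
eef_rot: [-3.142, 0.0, -2.848]
wrist_force: [-0.7, 0.3, -1.0]
finger_gap: 0.6
finger_force: 0.0
```

```bash
python3 -m creep '{"slide":[[0,0,-0.2],[0,0,0]],"turn":[0,0],"claw":[0,0]}'
python3 -m creep '{"slide":[[0,0,-0.2],[0,0,0]],"turn":[0,0],"claw":[0,0]}'
```

```text
clock: 17.48
eef_pos: [571.0, 146.5, 388.5]
eef_rot: [-3.141, 0.002, -2.848]
wrist_force: [-4.5, -0.2, 14.9]
finger_gap: 0.5
finger_force: 7.0
clock: 17.73
eef_pos: [571.0, 146.6, 388.4]
eef_rot: [-3.141, 0.005, -2.848]
wrist_force: [-9.1, -1.1, 28.9]
finger_gap: 0.3
finger_force: 14.0
```

The book is seated: stiff contact, top at 189 mm. On to the candle.

```bash
python3 -m creep '{"slide":[[0,0,2],[0,-2,2],[-0.4,-5,0],[-0.4,-5,0],[-0.4,-5,0],[-0.5,-5,0],[-0.5,-5,0],[-0.5,-5,0]],"turn":[0,-0.1745,-0.1745,-0.1745,-0.1745,-0.1745,-0.1745,-0.1745],"claw":[0,0.5,1,1,1,1,1,1]}'
python3 -m creep '{"slide":[[-0.5,-5,0],[-0.5,-4,0],[0,-2.3,0],[0,0,0]],"turn":[-0.1745,-0.1745,0,0],"claw":[1,1,1,1]}'
python3 - <<'E'
from h import *
print(manip.read_state()["eef_pos"],manip.read_state()["eef_rot"])
c=manip.calibration("wrist");im,d=manip.camera("wrist");W=cloud("wrist",d,c);P=W.reshape(-1,3)
m=(P[:,2]>143)&(P[:,2]<157)&(abs(P[:,0]-533)<50)&(abs(P[:,1]+287)<50)
print(m.sum(),cv2.minEnclosingCircle(P[m][:,:2].astype(np.float32)),cv2.minAreaRect(P[m][:,:2].astype(np.float32)))
im,d=manip.camera("top");W=cloud("top",d);C=np.array([571.2,144.8]);a=0.293;R=np.array([[np.cos(a),np.sin(a)],[-np.sin(a),np.cos(a)]])
L=W.copy();L[...,:2]=(W[...,:2]-C)@R.T
def ed(zl,zh,xr,yr,n):
    m=(L[...,2]>zl)&(L[...,2]<zh)&(L[...,0]>xr[0])&(L[...,0]<xr[1])&(L[...,1]>yr[0])&(L[...,1]<yr[1]);q=L[m]
    print(n,m.sum(),np.round(np.percentile(q,[2,50,98],axis=0),1).tolist() if m.sum() else "")
ed(184,196,(-70,70),(-30,50),"book");ed(165,183,(-70,70),(22,54),"slump");ed(170,188,(-70,70),(54,100),"end");ed(93,104,(0,60),(-92,0),"unit")
ed(112,124,(-50,50),(-110,-85),"-y rim");ed(112,124,(-80,-56),(-80,0),"-x rim");ed(112,124,(56,80),(-80,0),"+x rim")
cv2.imwrite("pics/t5.png",cv2.resize(im[140:250,150:330],(720,440))[:,:,::-1])
E
```

```text
clock: 18.73
eef_pos: [543.7, -175.0, 424.7]
eef_rot: [3.142, 0.0, 2.208]
wrist_force: [0.4, 0.0, 0.8]
finger_gap: 67.4
finger_force: 0.0
clock: 19.23
eef_pos: [534.2, -287.2, 424.3]
eef_rot: [-3.141, -0.0, 1.867]
wrist_force: [-0.1, 1.4, 0.6]
finger_gap: 94.0
finger_force: 0.0
[ 534.19813192 -287.17625211  424.27280873] [-3.14130186e+00 -4.06445979e-04  1.86696710e+00]
3169 ((534.3665161132812, -287.64825439453125), 31.897785186767578) ((533.98876953125, -287.0800476074219), (63.102596282958984, 62.216583251953125), 18.637441635131836)
book 570 [[-50.6, -20.2, 184.1], [1.9, -0.4, 186.0], [53.8, 20.6, 190.0]]
slump 539 [[-51.5, 22.9, 167.8], [0.0, 38.7, 171.8], [53.3, 53.7, 177.2]]
end 603 [[-51.6, 54.8, 173.7], [0.2, 72.3, 177.4], [52.6, 88.6, 181.9]]
unit 457 [[9.3, -90.6, 94.2], [33.7, -56.4, 98.2], [58.7, -22.6, 101.7]]
-y rim 121 [[-47.5, -100.5, 114.3], [0.1, -96.0, 117.8], [48.1, -91.6, 120.5]]
-x rim 105 [[-68.9, -78.1, 113.3], [-64.9, -40.4, 118.2], [-60.1, -2.0, 121.0]]
+x rim 79 [[61.6, -78.1, 113.5], [65.8, -48.9, 117.7], [70.9, -21.7, 120.8]]
```

View pics/t5.png

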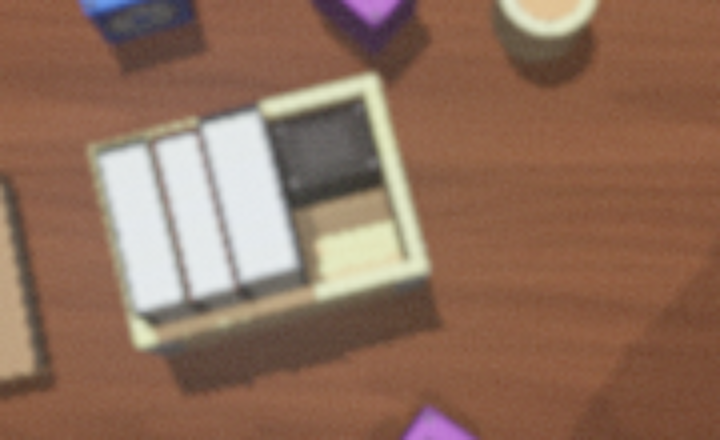

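The row is tight and upright; the free corner is at top crop px (345,235). The candle is centred under the gripper.

```bash
python3 -m creep '{"slide":[[0,0,-3.5],[0,0,-4],[0,0,-2],[0,0,-1],[0,0,0],[0,0,0],[0,0,0],[0,0,0]],"turn":[0,0,0,0,0,0,0,0],"claw":[1,1,1,1,0.6,0.5,0.5,0.5]}' 35
```

```text
clock: 20.32
eef_pos: [534.1, -286.5, 320.4]
eef_rot: [3.141, 0.001, 1.864]
wrist_force: [-1.0, -0.2, 4.0]
finger_gap: 63.3
finger_force: 35.0
```

```bash
python3 -m creep '{"slide":[[0,0,3],[0,0,4],[0,0,5],[0,0,3],[0,4,0],[0.5,5,0],[0.5,5,0],[0.5,5,0]],"turn":[0,0,0,0,0,0,0,0],"claw":[0.5,0.5,0.5,0.5,0.5,0.5,0.5,0.5]}' 35
```

```text
clock: 21.32
eef_pos: [549.0, -94.9, 469.5]
eef_rot: [-3.141, -0.0, 1.864]
wrist_force: [0.6, 0.3, -2.1]
finger_gap: 63.3
finger_force: 35.0
```

```bash
python3 -m creep '{"slide":[[0.5,5,0],[0.5,5,0],[0.3,4.5,0],[0.1,2.5,0],[0,0.86,0],[0,0,0],[0,0,-1],[0,0,0]],"turn":[0,0,0,0,0,0,0,0],"claw":[0.5,0.5,0.5,0.5,0.5,0.5,0.5,0.5]}' 35
```

```text
clock: 22.32
eef_pos: [563.2, 81.3, 458.5]
eef_rot: [-3.14, -0.0, 1.863]
wrist_force: [0.0, 0.2, -2.4]
finger_gap: 63.5
finger_force: 35.0
```

```bash
python3 -m creep '{"slide":[[-0.05,0.22,0],[0,0,-1.2],[0,0,-1.2],[0,0,-0.6],[0,0,0]],"turn":[0,0,0,0,0],"claw":[0.5,0.5,0.5,0.5,0.5]}' 35
python3 -m creep '{"slide":[[0,0,-0.7],[0,0,-0.7],[0,0,-0.7],[0,0,0]],"turn":[0,0,0,0],"claw":[0.5,0.5,0.5,0.5]}' 35
```

```text
clock: 22.95
eef_pos: [562.7, 84.4, 429.1]
eef_rot: [-3.141, -0.0, 1.864]
wrist_force: [0.3, -0.3, -3.5]
finger_gap: 63.6
finger_force: 35.0
clock: 23.45
eef_pos: [562.6, 84.4, 408.0]
eef_rot: [-3.14, -0.0, 1.864]
wrist_force: [0.7, -0.3, -2.9]
finger_gap: 63.7
finger_force: 35.0
```

Bottom is at 88 mm, below the unit's top, and moving freely. Continuing down.

```bash
python3 -m creep '{"slide":[[0,0,-1.5],[0,0,-1.5],[0,0,-1.5],[0,0,-1],[0,0,-1],[0,0,-0.8],[0,0,0]],"turn":[0,0,0,0,0,0,0],"claw":[0.5,0.5,0.5,0.5,0.5,0.5,0.5]}' 35
python3 -m creep '{"slide":[[0,0,-0.4],[0,0,-0.2],[0,0,0]],"turn":[0,0,0],"claw":[0.5,0.5,0.5]}' 35
```

```text
clock: 24.32
eef_pos: [562.6, 84.4, 335.2]
eef_rot: [-3.141, -0.0, 1.864]
wrist_force: [-0.0, 1.1, -2.8]
finger_gap: 63.6
finger_force: 35.0
clock: 24.7
eef_pos: [562.6, 84.4, 329.6]
eef_rot: [-3.142, -0.0, 1.864]
wrist_force: [-0.8, -0.5, -3.3]
finger_gap: 63.9
finger_force: 35.0
```

```bash
python3 -m creep '{"slide":[[0,0,-0.15],[0,0,0],[0,0,0],[0,0,0],[0,0,0],[0,0,2],[0,0,4],[0,0,5]],"turn":[0,0,0,0,0,0,0,0],"claw":[0.5,0.75,0.8,0.8,0.8,0.8,0.8,0.8]}' 35
python3 -m creep '{"slide":[[0,-4,2],[0,-5,0],[0,-5,0],[0,-5,0],[0,-5,0],[0,0,0]],"turn":[0,0,0,0,0,0],"claw":[0.8,0.8,0.8,0.8,0.8,0.8]}'
python3 - <<'E'
from h import *
im,d=manip.camera("top");W=cloud("top",d);C=np.array([571.5,144.8]);a=0.293;R=np.array([[np.cos(a),np.sin(a)],[-np.sin(a),np.cos(a)]])
L=W.copy();L[...,:2]=(W[...,:2]-C)@R.T
def ed(zl,zh,xr,yr,n):
    m=(L[...,2]>zl)&(L[...,2]<zh)&(L[...,0]>xr[0])&(L[...,0]<xr[1])&(L[...,1]>yr[0])&(L[...,1]<yr[1]);q=L[m]
    print(n,m.sum(),np.round(np.percentile(q,[2,50,98],axis=0),1).tolist() if m.sum() else "")
ed(184,196,(-70,70),(-30,50),"book");ed(165,183,(-70,70),(22,54),"slump");ed(170,188,(-70,70),(54,100),"end");ed(93,104,(9,60),(-92,0),"unit");ed(150,168,(-70,15),(-95,-20),"candle")
a1=cv2.resize(im[150:240,160:300],(560,360));im,d=manip.camera("side");b=cv2.resize(im[90:240,150:350],(560,420))[:240+180]
cv2.imwrite("pics/f.png",cv2.resize(np.vstack([a1,b]),(420,585))[:,:,::-1])
E
```

```text
clock: 25.7
eef_pos: [562.6, 84.3, 438.7]
eef_rot: [-3.14, -0.0, 1.864]
wrist_force: [0.5, -0.0, 0.4]
finger_gap: 75.4
finger_force: 0.0
clock: 26.45
eef_pos: [562.3, -158.4, 457.7]
eef_rot: [-3.141, -0.0, 1.861]
wrist_force: [-0.1, 0.5, 0.2]
finger_gap: 75.3
finger_force: 0.0
book 553 [[-51.0, -20.1, 184.1], [0.7, 0.2, 185.9], [53.5, 20.7, 189.9]]
slump 541 [[-51.7, 23.0, 168.0], [0.4, 38.7, 171.6], [52.8, 53.7, 177.9]]
end 598 [[-52.0, 54.8, 173.6], [-0.7, 72.3, 177.6], [52.5, 88.9, 181.9]]
unit 426 [[11.0, -90.6, 94.2], [35.8, -56.5, 98.0], [58.9, -22.5, 101.9]]
candle 469 [[-54.9, -82.5, 154.1], [-26.9, -53.8, 158.0], [2.1, -25.7, 162.3]]
```

View pics/f.png

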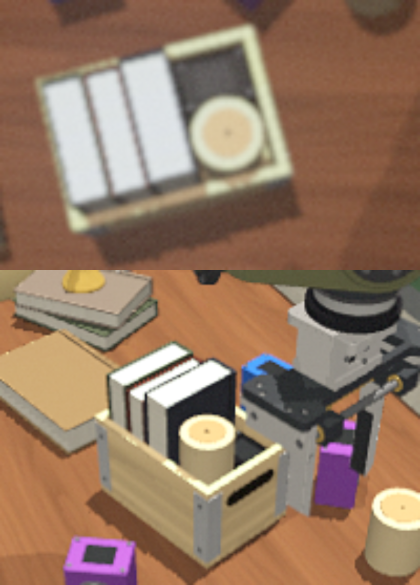

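The final view shows three books upright in the row (px (68,140), (112,130), (155,115)) and the candle in the corner (228,132). All measured positions are within tolerance, so I'm handing in.

```bash
python3 -c "from cell import manip;print(manip.sign_off())"
```

```text
the job is handed in; nothing more can be done
None
```

The job is handed in at about 26.5 s of the 67 s allowed: the slumped book is upright again, with the desk book and tall candle in their places. The last camera check put everything within tolerance; sign-off returned no verdict.

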